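# Line up the rinsing cups by height

### The job

Line up the steel tumbler, the pink mug, the ceramic cup and the small aluminium beaker on the four cork coasters in order of height, the tallest on the coaster next to the toothbrush clip and the shortest at the far end. Stand each upright in the middle of its coaster, setting it down rather than dropping it, and leave the soap tray and the jug where they are.

Things in the scene. Friction and masses are not known exactly. Their poses are not given: they have to be found in the camera images.
- tumbler_center (a point): Plain steel tumbler without handle, open at the top, 125 mm high, 56 mm across the foot and 60 mm across the rim, wall 3 mm. Point on its axis, half-way up; z axis up. The tallest of the four.
- mug_center (a point): Pink plastic mug, 98 mm high, 65 mm across, straight sides, wall 3.5 mm, one handle on its own +y side from 20 to 84 mm above the foot, reaching 57 mm from the axis, 8 mm thick. Point on its axis, half-way up; z axis up. 
- cup_center (a point): White ceramic cup without handle, 72 mm high, foot 48 mm across, widening to 65 mm at 20 mm up and 67 mm at the rim, wall 4 mm. Point on its axis, half-way up; z axis up. 
- beaker_center (a point): Small aluminium beaker without handle, 46 mm high, 48 mm across the foot and 50 mm across the rim, wall 3 mm. Point on its axis, half-way up; z axis up. The shortest of the four.
- coaster1: Round cork coaster, 80 mm across, 3 mm thick, fixed on a grey stone strip (104 x 430 x 10 mm) that lies across in front of the robot. Coasters 1 to 4 follow one another along the strip about 110 mm apart from the robot's left (+y) to its right; this is number 1. Origin: centre of its underside, 10 mm above the ledge (its top is 13 mm above the ledge); z up.
- coaster2: Round cork coaster, 80 mm across, 3 mm thick, fixed on a grey stone strip (104 x 430 x 10 mm) that lies across in front of the robot. Coasters 1 to 4 follow one another along the strip about 110 mm apart from the robot's left (+y) to its right; this is number 2. Origin: centre of its underside, 10 mm above the ledge (its top is 13 mm above the ledge); z up.
- coaster3: Round cork coaster, 80 mm across, 3 mm thick, fixed on a grey stone strip (104 x 430 x 10 mm) that lies across in front of the robot. Coasters 1 to 4 follow one another along the strip about 110 mm apart from the robot's left (+y) to its right; this is number 3. Origin: centre of its underside, 10 mm above the ledge (its top is 13 mm above the ledge); z up.
- coaster4: Round cork coaster, 80 mm across, 3 mm thick, fixed on a grey stone strip (104 x 430 x 10 mm) that lies across in front of the robot. Coasters 1 to 4 follow one another along the strip about 110 mm apart from the robot's left (+y) to its right; this is number 4. Origin: centre of its underside, 10 mm above the ledge (its top is 13 mm above the ledge); z up.
- brush_clip: Fixed steel bracket with a spring clip holding an upright blue toothbrush, 60 x 44 mm foot, 171 mm high overall. It stands beyond one end of the strip, left or right, about 110 mm from the last coaster's centre. Origin: centre of its foot on the ledge; z up.
- soap_tray: Oval white soap tray with a pale green bar of soap on it, 120 x 80 mm, 30 mm high, loose, beyond the other end of the strip. Long axis along its x. Origin: centre of its underside. To be left alone.
- jug: Aluminium water jug, 150 mm high, 104 mm across, handle on its own +y side reaching 83 mm from the axis, standing on the ledge at the robot's left. Origin: centre of its underside. To be left alone.
Not all that is in view belongs to the job. Leave any orange or purple look-alike of the part that bears tumbler_center alone.

How it is judged:
At the end, for the whole second after the job is handed in: Counting from the coaster beside the toothbrush clip: tumbler, mug, cup, beaker, each with its axis within 15 mm of its coaster's centre, standing on the coaster (height within 7 mm), upright within 0.12 rad, released and at rest (under 0.03 m/s) (((horizontal distance between brush_clip and coaster1 below 0.2 m and horizontal distance between tumbler_center and coaster1 below 0.015 m and height (world z) of tumbler_center between 0.0685 and 0.0825 m and angle between each of tumbler_center, mug_center, cup_center, beaker_center's own z axis and vertical below 0.12 rad and linear speed of each of tumbler, mug, cup, beaker below 0.03 m/s and horizontal distance between mug_center and coaster2 below 0.015 m and height (world z) of mug_center between 0.055 and 0.069 m and horizontal distance between cup_center and coaster3 below 0.015 m and height (world z) of cup_center between 0.042 and 0.056 m and horizontal distance between beaker_center and coaster4 below 0.015 m and height (world z) of beaker_center between 0.029 and 0.043 m) or (horizontal distance between brush_clip and coaster4 below 0.2 m and horizontal distance between tumbler_center and coaster4 below 0.015 m and height (world z) of tumbler_center between 0.0685 and 0.0825 m and angle between each of tumbler_center, mug_center, cup_center, beaker_center's own z axis and vertical below 0.12 rad and linear speed of each of tumbler, mug, cup, beaker below 0.03 m/s and horizontal distance between mug_center and coaster3 below 0.015 m and height (world z) of mug_center between 0.055 and 0.069 m and horizontal distance between cup_center and coaster2 below 0.015 m and height (world z) of cup_center between 0.042 and 0.056 m and horizontal distance between beaker_center and coaster1 below 0.015 m and height (world z) of beaker_center between 0.029 and 0.043 m))); the robot touches nothing.
It fails at once if the soap tray is shifted by more than 20 mm (distance of soap_tray from where it was at the start of the episode above 0.02 m).
It fails at once if the jug is shifted by more than 20 mm (distance of jug from where it was at the start of the episode above 0.02 m).
It fails at once if one of the four is let go more than 30 mm above its coaster ((height (world z) of tumbler_center above 0.1055 m and contact force between tumbler and the fingers below 0.02 N) or (height (world z) of mug_center above 0.092 m and contact force between mug and the fingers below 0.02 N) or (height (world z) of cup_center above 0.079 m and contact force between cup and the fingers below 0.02 N) or (height (world z) of beaker_center above 0.066 m and contact force between beaker and the fingers below 0.02 N)).
It also fails if it takes over 96 s, if anything falls off the work surface, if the arm or the gripper's body presses on something with over 40 N, if the wrist force passes 120 N, or if a joint passes its speed limit or range.

### The arm

A 6-joint arm with a two-finger parallel gripper is mounted at the origin on the work surface. World frame = base frame: x ahead of the robot, y to its left, z up, the work surface at z = 0. Lengths are in m, angles in rad, forces in N, time in s.
With the tool pointing down it reaches from about 0.25 to 0.775 m from the base axis. Payload 4 kg.
Tool frame: the origin (TCP) lies at the very end of the fingers, on their centre line; the grasp point (between the pads) lies hold_point_z behind it (hold_point_z is the distance from the TCP to the grasp point, in m); z points along the fingers, y is the direction in which the jaws open and shut (so a half turn about z gives the same grasp; the last joint's range is limited). The gripper opens to 94 mm and grips with 3 to 60 N. Pads are 16 mm wide; open, the fingers measure 119 mm over their backs; the gripper's body (75 mm by 177 mm) begins 78 mm behind the grasp point.
Start: joints at [-1.245, 0.087, 1.371, -0, 1.684, -0.103], TCP at [0.229, -0.5, 0.206] pointing down, gripper open.
Joint ranges: [-3.1, 3.1], [-0.76, 2.03], [0.27, 2.55], [-1.08, 4.22], [0.17, 2.65], [-2.57, 2.57]. Speed limits (rad/s): [2.79, 2.79, 3.14, 3.14, 3.14, 3.14].

### API

Orientations are given as [roll, pitch, yaw] about the fixed x, y, z axes, in that order (R = Rz(yaw) Ry(pitch) Rx(roll)).
In Python, from bench import * gives the robot as it stands.
- The arm moves only by the tool step_arm, never from a script. Its argument "increments" is text: rows parted by semicolons, each of 6 numbers parted by spaces: the shift along the tool's x, y, z in cm, then the turn, a rotation vector about the tool's x, y, z in rad. A call has 1 to 5 rows; each row shifts and turns the commanded pose from where the row before left it, along the tool's axes as they then stand; what a row does not reach is not made up. A row lasts 1/10 s, in which the tool goes at most 50 mm and 8.59 degrees, less where a joint would pass 70% of its speed; a pose out of reach is approached as far as the arm can. A call is refused whole if a number of a shift passes 5 or a number of a turn 0.15, either way. A call with a gripper value outside its range is refused whole. "claw" is the gripper's target within -1 to 1 (shut at 1, half-way at 0, fully open at -1), set as the call begins (left out, the last holds). The fingers move at their own pace and stop on an object; the grip force is fixed at half the most. Time passes only in rows, so rows that do not move let the fingers close. It gives the time, the measured TCP pose, the force and the opening at its end, in the units of the state.
- get_obs(): the state, without advancing time (a new reading comes with each control period).
- snapshot(name): name is "side" or "top" or "wrist"; returns the picture (400x640x3 uint8, red, green, blue); there is no depth.
- calibration(name): a dict with "camera_matrix" (3x3 intrinsics, pixels), "k1" (the pictures are not rectified: a ray, as slopes to the right and down, at radius r is drawn at 1 + k1 r^2 times it, then the intrinsics apply), "eye" and "orientation" of the camera in the world; the wrist camera has in their place "tool_from_camera" (4x4, takes a point from camera to tool coordinates, whose origin is the TCP and whose axes are the flange's). Camera axes: x right, y up, looking along -z (the intrinsics and any distortion apply to the point x, -y, -z); pixel columns grow to the right and rows downward; lengths in m; the calibration is good to about 2 mm. A picture is of the moment at which its call begins: read the wrist's pose just before it. calibration takes no time and is no camera call.
- close_job(): hands the job in, once; it reports no verdict.
The state is a dict: "time": time; "joint_positions": joint angles; "qvel": joint speeds; "joint_torque": joint torques, N m; "tool_pos": TCP position; "ee_rot": TCP orientation; "wrist_force": force on the tool from outside, world axes, zero at the start; "wrist_torque": the same for the moment, N m; "width": finger opening in m.
Only numpy, scipy, OpenCV 4.12 (cv2) and the standard library are available. Lean on these libraries where they do the work, as an engineer would, in place of code of your own. Each camera call takes 0.05 s, during which the arm holds its last target. There are 200 camera calls.

## Working session

There is one attempt and no reset: what is moved stays moved. The work goes in short steps, Python scripts to look and compute and a tool call to move; the robot and the scene stay as the last step left them, time stands still between calls to the robot, and variables do not carry over. Pictures are saved under pics/ and viewed, about 12 in all and at most 16, crops included, and the job is handed in when it is done.

Besides the shell and the picture viewer there is one more tool, called after "Emit:" in YAML: its name, and indented under it one key for each argument. step_arm: Moves the arm, as the interface text tells. Its arguments: {"type":"object","properties":{"increments":{"type":"string"},"claw":{"type":"number"}},"required":["increments"]}

```bash
ls; mkdir -p pics; python3 - <<'E'
from bench import *
import cv2
o=get_obs(); print(o)
for n in ("side","top"):
    im=snapshot(n); cv2.imwrite(f"pics/{n}0.png",im[:,:,::-1]); print(n,calibration(n))
print(calibration("wrist"))
E
```

```text
pics
{'time': 0.0, 'joint_positions': array([-1.24509678e+00,  8.79684081e-02,  1.37223828e+00, -6.95356288e-06,
        1.68358694e+00, -1.03144376e-01]), 'qvel': array([-0.00161358, -0.00053162,  0.00026876, -0.00098471, -0.00035492,
       -0.00094908]), 'joint_torque': array([ 6.09803701e-04, -3.40177238e+01, -3.02430868e+01,  7.17519829e-02,
        3.28938081e-02, -1.59757396e-04]), 'tool_pos': array([ 0.22849799, -0.49969309,  0.20430495]), 'ee_rot': array([-3.13940266e+00, -2.19741515e-04,  4.28842906e-01]), 'wrist_force': array([-0.54027665, -0.26516901, -0.37874051]), 'wrist_torque': array([-0.0189505 ,  0.05087903, -0.04985855]), 'width': 0.09391434588873057}
side {'camera_matrix': array([[498.39218416,   0.        , 321.74968989],
       [  0.        , 498.39218416, 201.20735294],
       [  0.        ,   0.        ,   1.        ]]), 'k1': -0.07992935339557372, 'eye': array([0.14087627, 0.79589271, 1.04498167]), 'orientation': array([ 6.86790657e-01,  1.21963467e-03, -2.68327124e+00])}
top {'camera_matrix': array([[518.83437434,   0.        , 320.97207487],
       [  0.        , 518.83437434, 200.69850419],
       [  0.        ,   0.        ,   1.        ]]), 'k1': -0.04344182554527866, 'eye': array([0.42581054, 0.07467126, 1.47251693]), 'orientation': array([ 0.04563527, -0.01035159, -1.55019609])}
{'camera_matrix': array([[295.7553106 ,   0.        , 319.05154391],
       [  0.        , 295.7553106 , 199.43925373],
       [  0.        ,   0.        ,   1.        ]]), 'k1': -0.05404933985793731, 'tool_from_camera': array([[-7.65788968e-04,  9.63758914e-01,  2.66773628e-01,
         7.80240209e-02],
       [ 9.99999707e-01,  7.40811796e-04,  1.94264973e-04,
         1.11346844e-04],
       [-1.04044507e-05,  2.66773698e-01, -9.63759199e-01,
        -1.78275297e-01],
       [ 0.00000000e+00,  0.00000000e+00,  0.00000000e+00,
         1.00000000e+00]])}
```

View pics/top0.png

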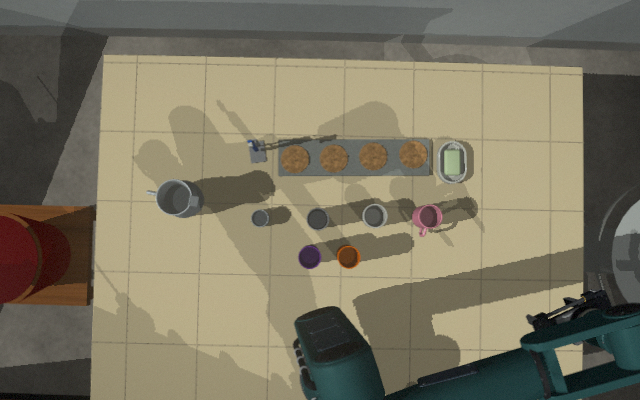

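View pics/side0.png

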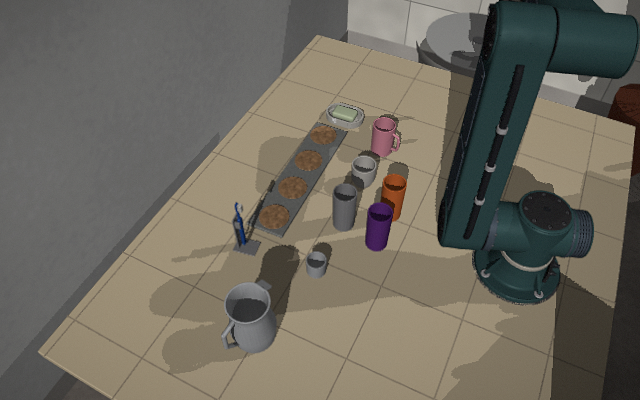

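```bash
python3 -c "
import bench; print([n for n in dir(bench) if not n.startswith('__')]); print(getattr(bench,'hold_point_z',None))"
```

```text
['IKError', 'calibration', 'close_job', 'get_obs', 'hold_point_z', 'snapshot']
0.0188
```

Top view: clip (257,150) is at the left end, so coaster 1 (296,159) takes the tumbler. Coasters 2–4 are at (334,158), (373,156) and (413,154). The soap tray is at (452,161) and the jug at (178,198).

What could be taken for the tumbler: grey (317,218), purple (310,257), orange (348,257), and the small beaker (261,217). By the description I choose the grey one. The cup is at (375,215), and the mug at (428,216) with its handle toward the robot. I'll check these in one close crop.

```bash
python3 - <<'E'
import cv2,numpy as np
t=cv2.imread('pics/top0.png')[135:275,240:440]; s=cv2.imread('pics/side0.png')[95:285,225:415]
cv2.imwrite('pics/tc.png',cv2.resize(t,None,fx=4,fy=4,interpolation=cv2.INTER_CUBIC))
cv2.imwrite('pics/sc.png',cv2.resize(s,None,fx=3,fy=3,interpolation=cv2.INTER_CUBIC))
E
```

```text
(no output)
```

View pics/tc.png

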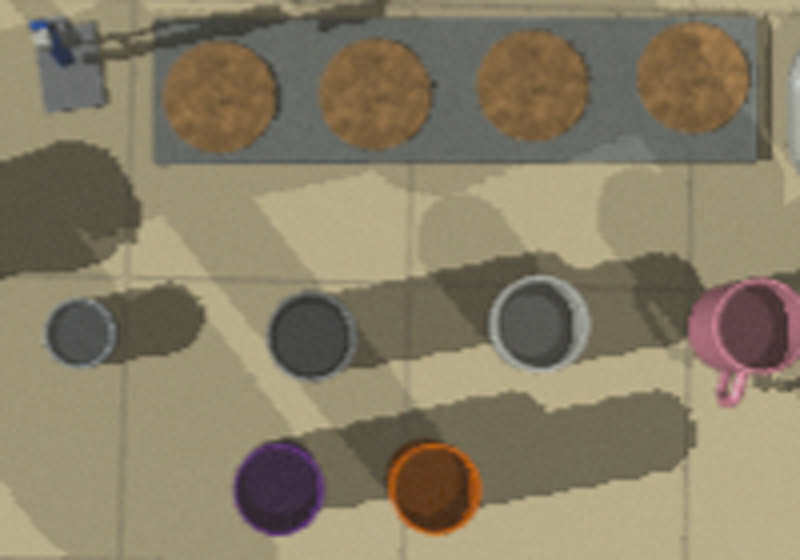

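View pics/sc.png

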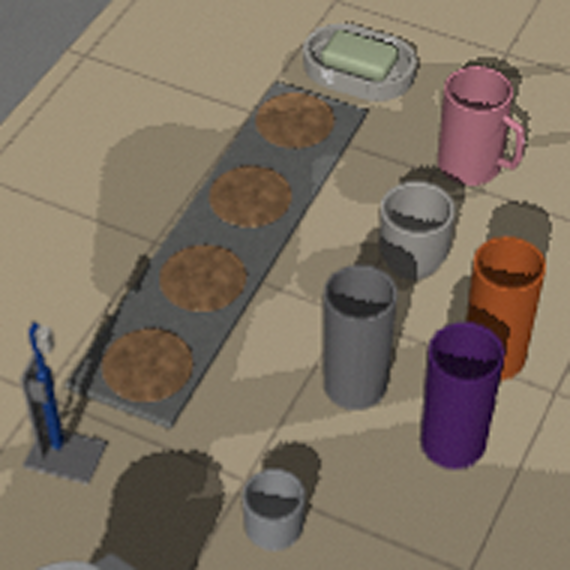

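```bash
cat > h.py <<'E'
import numpy as np, cv2
from scipy.spatial.transform import Rotation as R
from bench import *
F=np.diag([1,-1,-1.])
def cam(n,o=None):
    c=calibration(n)
    if n=="wrist":
        T=c["tool_from_camera"]; Rt=R.from_euler('xyz',o["ee_rot"]).as_matrix()
        return c,np.array(o["tool_pos"])+Rt@T[:3,3],Rt@T[:3,:3]
    return c,np.array(c["eye"]),R.from_euler('xyz',c["orientation"]).as_matrix()
def ray(C,uv):
    c,e,M=C; k=c["k1"]
    d=cv2.undistortPoints(np.array([[uv]],float),c["camera_matrix"],np.array([k,0,0,0.]))[0,0]
    v=M@F@np.array([*d,1]); return e,v/np.linalg.norm(v)
def proj(C,P):
    c,e,M=C; P=np.atleast_2d(P).astype(float)
    q=(P-e)@M@F
    return cv2.projectPoints(q,np.zeros(3),np.zeros(3),c["camera_matrix"],np.array([c["k1"],0,0,0.]))[0][:,0]
def tri(rays):
    A=np.zeros((3,3));b=np.zeros(3)
    for e,v in rays:
        Q=np.eye(3)-np.outer(v,v);A+=Q;b+=Q@e
    x=np.linalg.solve(A,b); return x,[np.linalg.norm((np.eye(3)-np.outer(v,v))@(x-e)) for e,v in rays]
def plane(r,z): e,v=r; return e+v*(z-e[2])/v[2]
E
python3 - <<'E'
from h import *
T,S=cam("top"),cam("side")
pts=dict(tum=((311,336),(360,298),.125),bk=((81,332),(275,495),.046),cup=((540,323),(417,213),.072),mug=((756,325),(478,90),.098),
c1=((220,96),(147,364),.013),c2=((376,93),(203,277),.013),c3=((533,85),(250,196),.013),c4=((693,77),(295,121),.013))
for n,(t,s,z) in pts.items():
    rt=ray(T,(t[0]/4-.375+240,t[1]/4-.375+135)); rs=ray(S,(s[0]/3-.33+225,s[1]/3-.33+95))
    x,r=tri([rt,rs]); print(n,x.round(4),np.round(r[0],4),plane(rt,z).round(4)[:2],plane(rs,z).round(4)[:2])
print(plane(ray(T,(727/4+239.6,403/4+134.6)),.05))
E
```

```text
tum [0.4396 0.0698 0.1174] 0.0014 [0.4409 0.0704] [0.4359 0.0753]
bk [0.4393 0.2275 0.0438] 0.0021 [0.4412 0.2281] [0.4367 0.228 ]
cup [ 0.4523 -0.0857  0.0644] 0.0014 [ 0.4534 -0.0843] [ 0.4485 -0.0793]
mug [ 0.4527 -0.2257  0.0993] 0.0019 [ 0.4545 -0.2253] [ 0.4514 -0.2278]
c1 [0.6092 0.1373 0.0112] 0.0013 [0.6102 0.1378] [0.6071 0.138 ]
c2 [0.6136 0.0269 0.0108] 0.0016 [0.6147 0.0277] [0.6111 0.028 ]
c3 [ 0.6221 -0.0842  0.0102] 0.0013 [ 0.6229 -0.0834] [ 0.6196 -0.0823]
c4 [ 0.6304 -0.1984  0.009 ] 0.0016 [ 0.6313 -0.1971] [ 0.627  -0.1952]
[ 0.40161253 -0.21635829  0.05      ]
```

The crops confirm the grey tumbler, the small beaker, the cup and the mug, with the handle pointing to −x. I'll start with the mug: turn so the jaws are across its handle, then move over it.

Emit:
step_arm:
  increments: "0 0 -0.5 0 0 0.124;0 0 -0.5 0 0 0.124;0 0 -0.5 0 0 0.124;0 0 -0.5 0 0 0.124;0 0 -0.5 0 0 0.124"
  claw: -1

```text
time: 0.6
tool_pos: [0.2286, -0.4999, 0.23]
ee_rot: [-3.14, 0.001, -0.196]
wrist_force: [0.7, -0.4, 0.9]
width: 0.0936
```

Emit:
step_arm:
  increments: "2.1 -3.9 0 0 0 0;2.1 -3.9 0 0 0 0;2.1 -3.9 0 0 0 0;2.1 -3.9 0 0 0 0;2.1 -3.9 0 0 0 0"

```text
time: 1.1
tool_pos: [0.3694, -0.3271, 0.23]
ee_rot: [-3.141, 0.001, -0.192]
wrist_force: [0.2, -0.5, 0.4]
width: 0.0939
```

Emit:
step_arm:
  increments: "2.1 -3.9 0 0 0 0;2.1 -3.9 0 0 0 0;2.1 -3.9 0 0 0 0;0 0 0 0 0 0;0 0 0 0 0 0"

```text
time: 1.6
tool_pos: [0.453, -0.2251, 0.2299]
ee_rot: [3.141, 0.001, -0.189]
wrist_force: [0.0, -0.1, 0.2]
width: 0.0941
```

```bash
cat >> h.py <<'E'
def go(x,y,z,yaw=None):
    o=get_obs(); Rt=R.from_euler('xyz',o["ee_rot"]).as_matrix()
    print("t",round(o["time"],2),"at",o["tool_pos"].round(4),o["ee_rot"].round(3),"w",round(o["width"],4),"tool cm",(Rt.T@(np.array([x,y,z])-o["tool_pos"])*100).round(2), "turn z", None if yaw is None else round(o["ee_rot"][2]-yaw,3))
E
python3 - <<'E'
from h import *
go(.453,-.2265,.23,-.19)
o=get_obs(); im=snapshot("wrist")[:,:,::-1].copy(); cv2.imwrite("pics/w_mug.png",im)
C=cam("wrist",o); print(proj(C,[(.453,-.2265,.098),(.453,-.2265,0)]))
E
```

```text
t 1.6 at [ 0.453  -0.2251  0.2299] [ 3.141e+00  1.000e-03 -1.890e-01] w 0.0941 tool cm [ 0.03  0.14 -0.01] turn z 0.001
[[320.4675472  192.03866414]
 [320.11680332 174.96848839]]
```

View pics/w_mug.png

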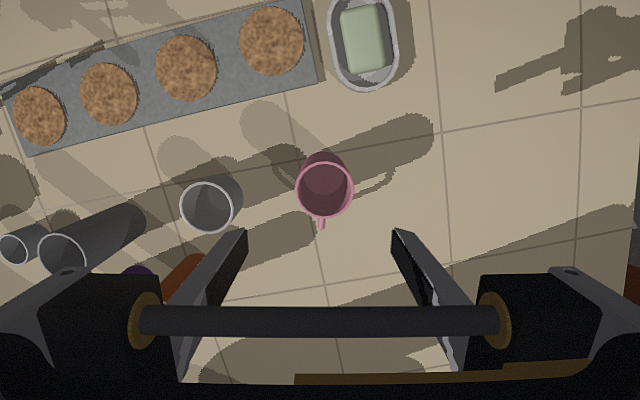

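The wrist view shows the mug rim at (324,189) with the handle straight back between the jaws at (320,228). The cup rim is at (207,209) and the coasters at (40,115), (109,94), (186,68) and (271,40). I'll combine these with the first two views.

```bash
python3 - <<'E'
from h import *
T,S=cam("top"),cam("side"); o=get_obs(); W=cam("wrist",o)
pts=dict(cup=((540,323),(417,213),(207,209),.072),mug=((756,325),(478,90),(324,189),.098),
c1=((220,96),(147,364),(40,115),.013),c2=((376,93),(203,277),(109,94),.013),c3=((533,85),(250,196),(186,68),.013),c4=((693,77),(295,121),(271,40),.013))
for n,(t,s,w,z) in pts.items():
    rt=ray(T,(t[0]/4-.375+240,t[1]/4-.375+135)); rs=ray(S,(s[0]/3-.33+225,s[1]/3-.33+95)); rw=ray(W,w)
    x,r=tri([rt,rs,rw]); print(n,x.round(4),np.round(r,4),plane(rw,z).round(4)[:2])
E
```

```text
cup [ 0.4514 -0.0854  0.0654] [0.0022 0.0007 0.0015] [ 0.4515 -0.0887]
mug [ 0.4537 -0.2296  0.0944] [0.0035 0.002  0.0021] [ 0.4551 -0.2318]
c1 [0.6108 0.136  0.0074] [0.002  0.0019 0.0014] [0.6106 0.1297]
c2 [0.6144 0.0259 0.0084] [0.0019 0.0018 0.0008] [0.6139 0.0221]
c3 [ 0.6229 -0.0855  0.0081] [0.0017 0.0014 0.0007] [ 0.622  -0.0881]
c4 [ 0.6315 -0.1996  0.0077] [0.0015 0.0021 0.0016] [ 0.6316 -0.2007]
```

Emit:
step_arm:
  increments: "0.15 0.4 4 0 0 0;0 0 4 0 0 0;0 0 4 0 0 0;0 0 4 0 0 0;0 0 2.4 0 0 0"

```text
time: 2.15
tool_pos: [0.4505, -0.2306, 0.0428]
ee_rot: [-3.14, 0.005, -0.194]
wrist_force: [-0.2, -0.3, -0.1]
width: 0.0938
```

Emit:
step_arm:
  increments: "0 0 0 0 0 0;0 0 0 0 0 0;0 0 0 0 0 0;0 0 0 0 0 0;0 0 0 0 0 0"
  claw: 1

```text
time: 2.65
tool_pos: [0.4548, -0.2312, 0.0487]
ee_rot: [3.14, -0.004, -0.191]
wrist_force: [-0.1, 0.5, 5.5]
width: 0.0634
```

Emit:
step_arm:
  increments: "0 0 0 0 0 0;0 0 0 0 0 0;0 0 0 0 0 0"

```text
time: 2.95
tool_pos: [0.4548, -0.2311, 0.0487]
ee_rot: [3.139, -0.004, -0.191]
wrist_force: [-0.8, -0.2, 6.8]
width: 0.0636
```

Emit:
step_arm:
  increments: "0 0 -2 0 0 0;0 0 -4 0 0 0;0 0 -4 0 0 0;0 0 0 0 0 0"

```text
time: 3.35
tool_pos: [0.4569, -0.2319, 0.1534]
ee_rot: [3.137, -0.012, -0.191]
wrist_force: [1.6, 0.1, -0.5]
width: 0.0637
```

```bash
python3 - <<'E'
from h import *
go(.6135,.027,.148,-.19)
print(get_obs()["wrist_force"])
E
```

```text
t 3.35 at [ 0.4569 -0.2319  0.1534] [ 3.137 -0.012 -0.191] w 0.0637 tool cm [ 10.46 -28.39   0.53] turn z -0.001
[ 1.63857184  0.08904583 -0.52088331]
```

Emit:
step_arm:
  increments: "1.5 -4.05 0 0 0 0;1.5 -4.05 0 0 0 0;1.5 -4.05 0 0 0 0;1.5 -4.05 0 0 0 0;1.5 -4.05 0 0 0 0"

```text
time: 3.85
tool_pos: [0.5657, -0.0437, 0.1451]
ee_rot: [3.141, 0.002, -0.191]
wrist_force: [0.6, -0.8, -1.2]
width: 0.0638
```

Emit:
step_arm:
  increments: "1.5 -4.05 0 0 0 0;1.5 -4.05 0 0 0 0;0 0 0 0 0 0;0 0 0 0 0 0;0 0 0 0 0 0"

```text
time: 4.35
tool_pos: [0.6097, 0.0275, 0.1456]
ee_rot: [3.141, 0.002, -0.192]
wrist_force: [0.7, -0.6, 0.3]
width: 0.0636
```

```bash
python3 - <<'E'
from h import *
go(.6138,.0262,.075,-.19)
E
```

```text
t 4.35 at [0.6097 0.0275 0.1456] [ 3.141e+00  2.000e-03 -1.920e-01] w 0.0636 tool cm [0.43 0.04 7.06] turn z -0.002
```

Emit:
step_arm:
  increments: "0.4 0 3 0 0 0;0 0 3 0 0 0;0 0 1 0 0 0;0 0 0 0 0 0;0 0 0 0 0 0"

```text
time: 4.85
tool_pos: [0.615, 0.0268, 0.0778]
ee_rot: [-3.141, -0.002, -0.192]
wrist_force: [-0.1, -1.1, -0.4]
width: 0.064
```

Emit:
step_arm:
  increments: "0 0 0.4 0 0 0;0 0 0.3 0 0 0;0 0 0.2 0 0 0;0 0 0 0 0 0;0 0 0 0 0 0"

```text
time: 5.35
tool_pos: [0.6145, 0.0276, 0.0675]
ee_rot: [3.141, -0.0, -0.191]
wrist_force: [0.1, 0.3, -0.3]
width: 0.0636
```

Emit:
step_arm:
  increments: "0 0 0.2 0 0 0;0 0 0.2 0 0 0;0 0 0 0 0 0;0 0 0 0 0 0"

```text
time: 5.75
tool_pos: [0.6144, 0.0276, 0.0633]
ee_rot: [3.141, 0.0, -0.191]
wrist_force: [0.3, 0.5, -0.6]
width: 0.0636
```

Emit:
step_arm:
  increments: "0 0 0.2 0 0 0;0 0 0 0 0 0;0 0 0 0 0 0"

```text
time: 6.05
tool_pos: [0.6148, 0.0276, 0.0618]
ee_rot: [-3.142, -0.001, -0.191]
wrist_force: [0.7, 0.4, 0.7]
width: 0.0635
```

Emit:
step_arm:
  increments: "0 0 0.2 0 0 0;0 0 0 0 0 0;0 0 0 0 0 0"

```text
time: 6.35
tool_pos: [0.6149, 0.0276, 0.0618]
ee_rot: [-3.142, -0.002, -0.191]
wrist_force: [-2.0, 1.0, 7.8]
width: 0.0634
```

Emit:
step_arm:
  increments: "0 0 0 0 0 0;0 0 0 0 0 0;0 0 0 0 0 0;0 0 0 0 0 0;0 0 0 0 0 0"
  claw: -1

```text
time: 6.85
tool_pos: [0.6144, 0.0275, 0.059]
ee_rot: [3.141, 0.001, -0.191]
wrist_force: [-0.4, 0.8, 0.6]
width: 0.0938
```

Emit:
step_arm:
  increments: "0 0 -4 0 0 0;0 0 -4 0 0 0;0 0 -4 0 0 0;0 0 -4 0 0 0;0 0 -1 0 0 0"

```text
time: 7.35
tool_pos: [0.6167, 0.0275, 0.2359]
ee_rot: [-3.14, -0.01, -0.191]
wrist_force: [0.1, -0.6, 1.0]
width: 0.0935
```

```bash
python3 - <<'E'
from h import *
go(.439,.072,.235,np.pi/2)
o=get_obs(); im=snapshot("wrist")[:,:,::-1].copy(); cv2.imwrite("pics/w_2.png",im)
C=cam("wrist",o); print(proj(C,[(.6138,.0262,.111),(.6138,.0262,.013)]))
E
```

```text
t 7.35 at [0.6167 0.0275 0.2359] [-3.14  -0.01  -0.191] w 0.0935 tool cm [-18.29  -1.    -0.1 ] turn z -1.762
[[321.08125998 197.58880881]
 [320.70215601 179.81773766]]
```

View pics/w_2.png

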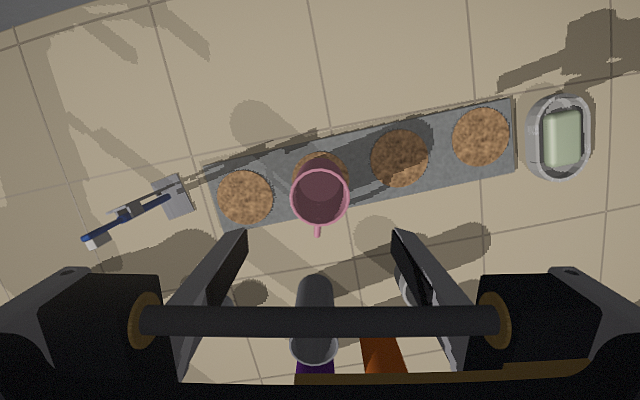

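The mug stands on coaster 2 with its rim at (320,197), as predicted. Coasters 1, 3 and 4 are at (245,197), (399,157) and (481,136). Next is the tumbler: I back off over it and turn the jaws fore and aft.

Emit:
step_arm:
  increments: "-3.7 -0.2 0 0 0 0;-3.7 -0.2 0 0 0 0;-3.7 -0.2 0 0 0 0;-3.7 -0.2 0 0 0 0;-3.5 -0.2 0 0 0 0"

```text
time: 7.9
tool_pos: [0.4342, 0.0724, 0.2267]
ee_rot: [3.141, 0.004, -0.191]
wrist_force: [0.5, -0.4, 0.2]
width: 0.094
```

Emit:
step_arm:
  increments: "0 0 0 0 0 -0.147;0 0 0 0 0 -0.147;0 0 0 0 0 -0.147;0 0 0 0 0 -0.147;0 0 0 0 0 -0.147"

```text
time: 8.4
tool_pos: [0.4357, 0.0721, 0.2268]
ee_rot: [-3.14, 0.004, 0.55]
wrist_force: [0.2, -0.6, 0.2]
width: 0.0941
```

Emit:
step_arm:
  increments: "0 0 0 0 0 -0.147;0 0 0 0 0 -0.147;0 0 0 0 0 -0.147;0 0 0 0 0 -0.147;0 0 0 0 0 -0.147"

```text
time: 8.9
tool_pos: [0.4358, 0.0721, 0.2267]
ee_rot: [-3.137, 0.001, 1.285]
wrist_force: [-1.0, -0.4, -0.6]
width: 0.0937
```

Emit:
step_arm:
  increments: "0 0 0 0 0 -0.147;0 0 0 0 0 -0.147;0 0 0 0 0 0;0 0 0 0 0 0"

```text
time: 9.3
tool_pos: [0.4361, 0.0721, 0.2278]
ee_rot: [-3.139, 0.0, 1.57]
wrist_force: [-0.1, 0.6, -0.2]
width: 0.0939
```

```bash
python3 - <<'E'
from h import *
go(.439,.072,.235,np.pi/2)
o=get_obs(); im=snapshot("wrist")[:,:,::-1].copy(); cv2.imwrite("pics/w_3.png",im)
C=cam("wrist",o); print(proj(C,[(.439,.072,.125),(.439,.228,.046),(.451,-.085,.072)]))
E
```

```text
t 9.3 at [0.4361 0.0721 0.2278] [-3.139  0.     1.57 ] w 0.0939 tool cm [-0.01  0.29 -0.72] turn z -0.001
[[321.90418074 199.45638383]
 [321.52246454  46.30742888]
 [330.7066834  304.20422817]]
```

View pics/w_3.png

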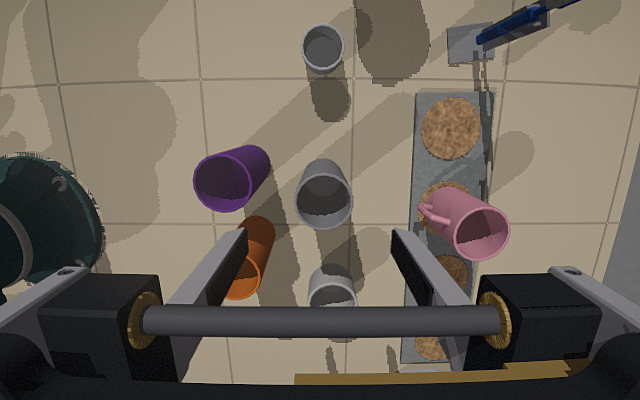

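The tumbler rim is at (324,199) against a predicted (322,199), the beaker rim at (322,48), and coaster 1 at (450,128). I'll refine these and check the clearance to the decoys.

```bash
python3 - <<'E'
from h import *
o=get_obs(); W=cam("wrist",o);T=cam("top")
for n,u,z in [("tum",(324,199),.125),("bk",(322,48),.046),("c1",(450,128),.013)]: print(n,plane(ray(W,u),z).round(4))
for n,t in [("orange",(435,487)),("purple",(279,488))]: print(n,plane(ray(T,(t[0]/4-.375+240,t[1]/4-.375+135)),.125).round(4))
# coasters from w_2 (pose recorded then)
W2=cam("wrist",dict(tool_pos=[.6167,.0275,.2359],ee_rot=[-3.14,-.01,-.191]))
for n,u in [("c1",(245,197)),("c3",(399,157)),("c4",(481,136))]: print(n,plane(ray(W2,u),.013).round(4))
E
```

```text
tum [0.4413 0.0724 0.125 ]
bk [0.4398 0.2263 0.046 ]
c1 [0.6078 0.1379 0.013 ]
orange [ 0.3448 -0.012   0.125 ]
purple [0.3421 0.089  0.125 ]
c1 [0.6096 0.1352 0.013 ]
c3 [ 0.6242 -0.0848  0.013 ]
c4 [ 0.6318 -0.1988  0.013 ]
```

Emit:
step_arm:
  increments: "0 0.4 0 0 0 -0.125;0 0 0 0 0 -0.125;0 0 2 0 0 0;0 0 0 0 0 0;0 0 0 0 0 0"

```text
time: 9.85
tool_pos: [0.4403, 0.0721, 0.209]
ee_rot: [-3.14, -0.0, 1.822]
wrist_force: [1.0, -0.0, -0.1]
width: 0.094
```

Emit:
step_arm:
  increments: "0 0 3.5 0 0 0;0 0 3.5 0 0 0;0 0 3.5 0 0 0;0 0 2.8 0 0 0;0 0 0 0 0 0"

```text
time: 10.35
tool_pos: [0.4378, 0.072, 0.073]
ee_rot: [-3.134, -0.002, 1.822]
wrist_force: [-0.2, 0.1, 0.1]
width: 0.0942
```

Emit:
step_arm:
  increments: "0 0 0 0 0 0;0 0 0 0 0 0;0 0 0 0 0 0;0 0 0 0 0 0;0 0 0 0 0 0"
  claw: 1

```text
time: 10.85
tool_pos: [0.4412, 0.0721, 0.0774]
ee_rot: [3.14, 0.0, 1.823]
wrist_force: [-0.5, -0.1, 4.8]
width: 0.0582
```

Emit:
step_arm:
  increments: "0 0 0 0 0 0;0 0 0 0 0 0"

```text
time: 11.05
tool_pos: [0.4413, 0.0721, 0.0774]
ee_rot: [3.14, 0.0, 1.823]
wrist_force: [-2.3, 0.1, 5.2]
width: 0.0583
```

Emit:
step_arm:
  increments: "0 0 -2 0 0 0;0 0 -3 0 0 0;0 0 -2 0 0 0;0 0 0 0 0 0;0 0 0 0 0 0"

```text
time: 11.55
tool_pos: [0.4404, 0.0722, 0.1456]
ee_rot: [-3.141, -0.0, 1.823]
wrist_force: [-0.2, 0.4, -1.2]
width: 0.058
```

```bash
python3 - <<'E'
from h import *
go(.6092,.1368,.145,1.82)
E
```

```text
t 11.55 at [0.4404 0.0722 0.1456] [-3.141 -0.     1.823] w 0.058 tool cm [ 2.05 17.96  0.04] turn z 0.003
```

Emit:
step_arm:
  increments: "0.4 3.6 0 0 0 0;0.4 3.6 0 0 0 0;0.4 3.6 0 0 0 0;0.4 3.6 0 0 0 0;0.4 3.6 0 0 0 0"

```text
time: 12.05
tool_pos: [0.61, 0.1368, 0.1431]
ee_rot: [-3.137, -0.0, 1.823]
wrist_force: [0.2, -0.9, -0.9]
width: 0.0585
```

Emit:
step_arm:
  increments: "0 0 2 0 0 0;0 0 2 0 0 0;0 0 0 0 0 0;0 0 0 0 0 0"

```text
time: 12.45
tool_pos: [0.6088, 0.1362, 0.1042]
ee_rot: [-3.137, -0.0, 1.823]
wrist_force: [-0.6, -0.5, -0.4]
width: 0.0587
```

```bash
python3 - <<'E'
from h import *
go(.6092,.1368,.09,1.82)
E
```

```text
t 12.45 at [0.6088 0.1362 0.1042] [-3.137 -0.     1.823] w 0.0587 tool cm [0.04 0.06 1.42] turn z 0.003
```

Emit:
step_arm:
  increments: "0 0 0.5 0 0 0;0 0 0.4 0 0 0;0 0 0.2 0 0 0;0 0 0 0 0 0;0 0 0 0 0 0"

```text
time: 12.95
tool_pos: [0.6102, 0.1364, 0.0958]
ee_rot: [3.141, 0.0, 1.823]
wrist_force: [0.6, -0.4, -0.9]
width: 0.0585
```

Emit:
step_arm:
  increments: "0 0 0.2 0 0 0;0 0 0.1 0 0 0;0 0 0 0 0 0;0 0 0 0 0 0"

```text
time: 13.35
tool_pos: [0.6101, 0.1364, 0.0924]
ee_rot: [-3.141, 0.0, 1.823]
wrist_force: [-0.0, 0.2, -1.3]
width: 0.0584
```

Emit:
step_arm:
  increments: "0 0 0.2 0 0 0;0 0 0 0 0 0;0 0 0 0 0 0"

```text
time: 13.65
tool_pos: [0.6102, 0.1364, 0.0906]
ee_rot: [3.141, 0.0, 1.823]
wrist_force: [-0.0, -0.4, -0.5]
width: 0.0585
```

Emit:
step_arm:
  increments: "0 0 0.2 0 0 0;0 0 0 0 0 0;0 0 0 0 0 0"

```text
time: 13.95
tool_pos: [0.6103, 0.1364, 0.0905]
ee_rot: [3.14, 0.0, 1.823]
wrist_force: [-2.5, -0.3, 5.5]
width: 0.0584
```

Contact felt. I'll release, rise and head for the cup.

Emit:
step_arm:
  increments: "0 0 0 0 0 0;0 0 0 0 0 0;0 0 0 0 0 0;0 0 0 0 0 0;0 0 0 0 0 0"
  claw: -1

```text
time: 14.45
tool_pos: [0.61, 0.1364, 0.0881]
ee_rot: [-3.141, 0.0, 1.823]
wrist_force: [-0.3, 1.5, -0.4]
width: 0.093
```

Emit:
step_arm:
  increments: "0 0 -3 0 0 0;0 0 -4 0 0 0;0 0 -4 0 0 0;0 0 -4 0 0 0;0 0 0 0 0 0"

```text
time: 14.95
tool_pos: [0.6128, 0.1368, 0.2468]
ee_rot: [3.128, 0.002, 1.823]
wrist_force: [0.1, -0.1, 1.9]
width: 0.094
```

```bash
python3 - <<'E'
from h import *
go(.4515,-.0865,.235,1.57)
E
```

```text
t 14.95 at [0.6128 0.1368 0.2468] [3.128e+00 2.000e-03 1.823e+00] w 0.094 tool cm [-17.6  -21.21   0.91] turn z 0.253
```

Emit:
step_arm:
  increments: "-2.5 -3 0 0 0 0;-2.5 -3 0 0 0 0;-2.5 -3 0 0 0 0;-2.5 -3 0 0 0 0;-2.5 -3 0 0 0 0"

```text
time: 15.45
tool_pos: [0.4946, -0.023, 0.2373]
ee_rot: [-3.14, -0.0, 1.823]
wrist_force: [0.7, -0.5, 0.2]
width: 0.094
```

Emit:
step_arm:
  increments: "-2.5 -3 0 0 0 0;-2.5 -3 0 0 0 0;0 0 0 0 0 0.125;0 0 0 0 0 0.125;0 0 0 0 0 0"

```text
time: 15.95
tool_pos: [0.4498, -0.0857, 0.2377]
ee_rot: [-3.141, -0.0, 1.572]
wrist_force: [0.5, -0.1, -0.4]
width: 0.0942
```

```bash
python3 - <<'E'
from h import *
o=get_obs(); im=snapshot("wrist")[:,:,::-1].copy(); cv2.imwrite("pics/w_4.png",im)
go(.4515,-.0865,.235,1.57)
C=cam("wrist",o); print(proj(C,[(.4515,-.0865,.072),(.6138,.0262,.111),(.6138,.0262,.013),(.6095,.1365,.138)]))
E
```

```text
t 16.0 at [ 0.45   -0.0855  0.2377] [-3.141 -0.     1.575] w 0.094 tool cm [-0.11  0.15  0.27] turn z 0.005
[[320.28319683 185.96478486]
 [484.68756882  83.99216392]
 [444.66287477  91.93429251]
 [509.81923007 -55.61851232]]
```

View pics/w_4.png

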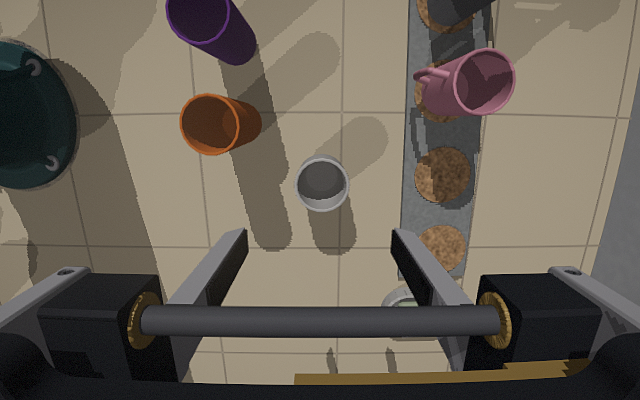

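Cup rim (322,183), 2–3 px from the prediction; coasters 3 and 4 at (443,175) and (444,247). The mug stands upright on coaster 2. Going down on the cup.

Emit:
step_arm:
  increments: "0.05 0.25 4 0 0 0;0 0 4 0 0 0;0 0 4 0 0 0;0 0 4 0 0 0;0 0 0 0 0 0"

```text
time: 16.5
tool_pos: [0.4479, -0.083, 0.0719]
ee_rot: [-3.128, -0.004, 1.576]
wrist_force: [-0.7, 0.7, -0.3]
width: 0.0941
```

Emit:
step_arm:
  increments: "0 0 2.5 0 0 0;0 0 2.3 0 0 0;0 0 0 0 0 0;0 0 0 0 0 0"

```text
time: 16.9
tool_pos: [0.4539, -0.0851, 0.0322]
ee_rot: [3.14, 0.001, 1.574]
wrist_force: [0.6, 0.2, 0.5]
width: 0.094
```

Emit:
step_arm:
  increments: "0 0 0 0 0 0;0 0 0 0 0 0;0 0 0 0 0 0;0 0 0 0 0 0;0 0 0 0 0 0"
  claw: 1

```text
time: 17.4
tool_pos: [0.4531, -0.0851, 0.0312]
ee_rot: [3.141, 0.001, 1.573]
wrist_force: [-0.8, 0.1, 3.6]
width: 0.0652
```

Emit:
step_arm:
  increments: "0 0 0 0 0 0;0 0 0 0 0 0"

```text
time: 17.6
tool_pos: [0.4531, -0.0851, 0.0311]
ee_rot: [3.141, 0.0, 1.573]
wrist_force: [-2.9, -0.5, 5.3]
width: 0.0655
```

```bash
python3 - <<'E'
from h import *
W=cam("wrist",dict(tool_pos=[.45,-.0855,.2377],ee_rot=[-3.141,0,1.575]))
for n,u,z in [("cup",(322,183),.072),("c3",(443,175),.013),("c4",(444,247),.013)]: print(n,plane(ray(W,u),z).round(4))
go(.6225,-.0845,.1,1.57)
E
```

```text
cup [ 0.4537 -0.0827  0.072 ]
c3 [ 0.6232 -0.0833  0.013 ]
c4 [ 0.6376 -0.1925  0.013 ]
t 17.6 at [ 0.4531 -0.0851  0.0311] [3.141 0.    1.573] w 0.0655 tool cm [ 0.02 16.94 -6.87] turn z 0.003
```

Emit:
step_arm:
  increments: "0 0 -2 0 0 0;0 0 -3 0 0 0;0 0 -1 0 0 0;0 0 0 0 0 0"

```text
time: 18.0
tool_pos: [0.4539, -0.0852, 0.0916]
ee_rot: [3.138, 0.001, 1.573]
wrist_force: [-0.6, -0.1, -1.9]
width: 0.0649
```

Emit:
step_arm:
  increments: "0 3.4 0 0 0 0;0 3.4 0 0 0 0;0 3.4 0 0 0 0;0 3.4 0 0 0 0;0 3.4 0 0 0 0"

```text
time: 18.5
tool_pos: [0.6229, -0.0842, 0.0874]
ee_rot: [-3.138, -0.001, 1.573]
wrist_force: [0.7, 0.1, -0.7]
width: 0.0653
```

Emit:
step_arm:
  increments: "0 0 2 0 0 0;0 0 1.2 0 0 0;0 0 0 0 0 0;0 0 0 0 0 0"

```text
time: 18.9
tool_pos: [0.6215, -0.0844, 0.0571]
ee_rot: [-3.139, -0.001, 1.573]
wrist_force: [0.5, 0.1, -1.5]
width: 0.0654
```

```bash
python3 - <<'E'
from h import *
go(.623,-.086,.0441,1.57)
E
```

```text
t 18.9 at [ 0.6215 -0.0844  0.0571] [-3.139e+00 -1.000e-03  1.573e+00] w 0.0654 tool cm [-0.16  0.16  1.3 ] turn z 0.003
```

Emit:
step_arm:
  increments: "-0.15 0 0.5 0 0 0;0 0 0.4 0 0 0;0 0 0.2 0 0 0;0 0 0 0 0 0;0 0 0 0 0 0"

```text
time: 19.4
tool_pos: [0.6229, -0.0861, 0.0477]
ee_rot: [3.141, 0.0, 1.573]
wrist_force: [0.5, 0.3, -1.6]
width: 0.0652
```

Emit:
step_arm:
  increments: "0 0 0.2 0 0 0;0 0 0 0 0 0;0 0 0 0 0 0"

```text
time: 19.7
tool_pos: [0.6228, -0.086, 0.0454]
ee_rot: [-3.141, 0.0, 1.573]
wrist_force: [-0.4, 0.4, -0.6]
width: 0.0657
```

Emit:
step_arm:
  increments: "0 0 0.2 0 0 0;0 0 0 0 0 0;0 0 0 0 0 0"

```text
time: 20.0
tool_pos: [0.6232, -0.0861, 0.0443]
ee_rot: [3.14, 0.0, 1.573]
wrist_force: [-0.6, 0.1, 2.6]
width: 0.0652
```

Emit:
step_arm:
  increments: "0 0 0 0 0 0;0 0 0 0 0 0;0 0 0 0 0 0;0 0 0 0 0 0;0 0 0 0 0 0"
  claw: -1

```text
time: 20.5
tool_pos: [0.6228, -0.0861, 0.0433]
ee_rot: [-3.141, 0.0, 1.573]
wrist_force: [-0.1, 0.7, 0.5]
width: 0.0933
```

Emit:
step_arm:
  increments: "0 0 -3 0 0 0;0 0 -4 0 0 0;0 0 -4 0 0 0;0 0 -4 0 0 0;0 0 -3 0 0 0"

```text
time: 21.0
tool_pos: [0.6234, -0.0862, 0.2269]
ee_rot: [3.138, 0.001, 1.573]
wrist_force: [-1.2, -0.2, -0.0]
width: 0.0941
```

Emit:
step_arm:
  increments: "0 -3 0 0 0 0;3.5 -2.5 0 0 0 0;4 -2 0 0 0 0;4 -2 0 0 0 0;4 -2 0 0 0 0"

```text
time: 21.5
tool_pos: [0.5065, 0.0699, 0.2235]
ee_rot: [3.141, -0.0, 1.572]
wrist_force: [0.5, 0.3, 0.3]
width: 0.0941
```

Emit:
step_arm:
  increments: "4 -2 0 0 0 0;4 -2 0 0 0 0;4 -2 0 0 0 0;3.5 -1 0 0 0 0;0 0 0 0 0 0"

```text
time: 22.0
tool_pos: [0.4355, 0.227, 0.2237]
ee_rot: [3.142, -0.002, 1.579]
wrist_force: [0.7, 0.4, -0.7]
width: 0.0938
```

```bash
python3 - <<'E'
from h import *
o=get_obs(); im=snapshot("wrist")[:,:,::-1].copy(); cv2.imwrite("pics/w_5.png",im)
go(.4398,.227,.22,1.57)
C=cam("wrist",o); print(proj(C,[(.4398,.227,.046)])); print(o["tool_pos"],o["ee_rot"])
E
```

```text
t 22.05 at [0.4364 0.225  0.2235] [3.141 0.    1.577] w 0.0943 tool cm [0.19 0.34 0.35] turn z 0.007
[[322.24309909 183.40023544]]
[0.43552652 0.22703322 0.22367752] [ 3.14155904e+00 -1.64114009e-03  1.57906094e+00]
```

View pics/w_5.png

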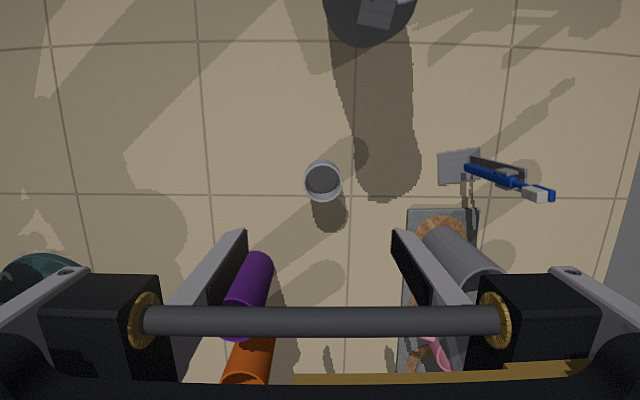

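Beaker rim at (323,182), matching the prediction. Going down on it.

Emit:
step_arm:
  increments: "0.15 0.35 4 0 0 0;0 0 4 0 0 0;0 0 4 0 0 0;0 0 4 0 0 0;0 0 0 0 0 0"

```text
time: 22.55
tool_pos: [0.4365, 0.2219, 0.0572]
ee_rot: [-3.129, 0.005, 1.571]
wrist_force: [0.2, 0.3, -0.4]
width: 0.0943
```

Emit:
step_arm:
  increments: "0 0 2.3 0 0 0;0 0 2 0 0 0;0 0 0 0 0 0;0 0 0 0 0 0"

```text
time: 22.95
tool_pos: [0.4421, 0.2249, 0.0223]
ee_rot: [3.139, -0.0, 1.572]
wrist_force: [-0.1, 0.3, -0.1]
width: 0.0939
```

Emit:
step_arm:
  increments: "0 0 0 0 0 0;0 0 0 0 0 0;0 0 0 0 0 0;0 0 0 0 0 0;0 0 0 0 0 0"
  claw: 1

```text
time: 23.45
tool_pos: [0.4408, 0.2251, 0.0207]
ee_rot: [3.141, 0.0, 1.573]
wrist_force: [-0.2, 0.4, 0.7]
width: 0.0574
```

Emit:
step_arm:
  increments: "0 0 0 0 0 0;0 0 0 0 0 0;0 0 0 0 0 0"

```text
time: 23.75
tool_pos: [0.4406, 0.2251, 0.0205]
ee_rot: [-3.141, 0.0, 1.573]
wrist_force: [-0.3, 0.5, 2.1]
width: 0.0492
```

Emit:
step_arm:
  increments: "0 0 0 0 0 0;0 0 -2 0 0 0;0 0 -3 0 0 0;0 0 0 0 0 0"

```text
time: 24.15
tool_pos: [0.4437, 0.2262, 0.0745]
ee_rot: [3.133, -0.003, 1.573]
wrist_force: [0.1, -0.9, 0.7]
width: 0.049
```

Emit:
step_arm:
  increments: "0 0 -3 0 0 0;0 0 -4 0 0 0;0 0 -4 0 0 0;0 0 -2 0 0 0;0 0 0 0 0 0"

```text
time: 24.65
tool_pos: [0.4425, 0.2257, 0.2034]
ee_rot: [3.135, -0.002, 1.573]
wrist_force: [0.6, 0.5, -0.9]
width: 0.0491
```

```bash
python3 - <<'E'
from h import *
go(.632,-.1985,.2,1.57)
E
```

```text
t 24.65 at [0.4425 0.2257 0.2034] [ 3.135e+00 -2.000e-03  1.573e+00] w 0.0491 tool cm [-42.46  18.86   0.37] turn z 0.003
```

Emit:
step_arm:
  increments: "-3.5 1.6 0 0 0 0;-3.5 1.6 0 0 0 0;-3.5 1.6 0 0 0 0;-3.5 1.6 0 0 0 0;-3.5 1.6 0 0 0 0"

```text
time: 25.15
tool_pos: [0.5204, 0.0488, 0.1972]
ee_rot: [-3.137, -0.0, 1.573]
wrist_force: [0.3, 0.6, -0.3]
width: 0.0491
```

Emit:
step_arm:
  increments: "-3.5 1.6 0 0 0 0;-3.5 1.6 0 0 0 0;-3.5 1.6 0 0 0 0;-3.5 1.6 0 0 0 0;-3.5 1.6 0 0 0 0"

```text
time: 25.65
tool_pos: [0.6009, -0.1259, 0.1968]
ee_rot: [-3.137, -0.001, 1.573]
wrist_force: [0.5, 0.5, 0.2]
width: 0.0489
```

Emit:
step_arm:
  increments: "-3.7 1.4 0 0 0 0;-3.7 1.4 0 0 0 0;0 0 0 0 0 0;0 0 0 0 0 0"

```text
time: 26.05
tool_pos: [0.6286, -0.1989, 0.1966]
ee_rot: [-3.136, -0.003, 1.571]
wrist_force: [0.3, 0.1, -0.6]
width: 0.0492
```

```bash
python3 - <<'E'
from h import *
go(.632,-.1985,.0335,1.57)
E
```

```text
t 26.05 at [ 0.6286 -0.1989  0.1966] [-3.136e+00 -3.000e-03  1.571e+00] w 0.0492 tool cm [-1.000e-02  4.200e-01  1.631e+01] turn z 0.001
```

Emit:
step_arm:
  increments: "0 0.2 4 0 0 0;0 0 4 0 0 0;0 0 4 0 0 0;0 0 2.8 0 0 0;0 0 0 0 0 0"

```text
time: 26.55
tool_pos: [0.627, -0.195, 0.0454]
ee_rot: [-3.129, -0.005, 1.575]
wrist_force: [-0.4, 1.9, -1.8]
width: 0.049
```

Emit:
step_arm:
  increments: "0 0 0 0 0 0;0 0 0 0 0 0"

```text
time: 26.75
tool_pos: [0.633, -0.1984, 0.0553]
ee_rot: [3.137, 0.002, 1.574]
wrist_force: [-0.6, 0.1, -0.7]
width: 0.0492
```

```bash
python3 - <<'E'
from h import *
go(.632,-.1985,.0335,1.57)
E
```

```text
t 26.75 at [ 0.633  -0.1984  0.0553] [3.137e+00 2.000e-03 1.574e+00] w 0.0492 tool cm [-0.01 -0.11  2.18] turn z 0.004
```

Emit:
step_arm:
  increments: "0 0 1 0 0 0;0 0 0.5 0 0 0;0 0 0 0 0 0;0 0 0 0 0 0;0 0 0 0 0 0"

```text
time: 27.25
tool_pos: [0.6317, -0.1987, 0.0377]
ee_rot: [3.141, 0.0, 1.573]
wrist_force: [0.2, -0.2, -0.4]
width: 0.0492
```

Emit:
step_arm:
  increments: "0 0 0.2 0 0 0;0 0 0.2 0 0 0;0 0 0 0 0 0;0 0 0 0 0 0"

```text
time: 27.65
tool_pos: [0.6317, -0.1986, 0.0336]
ee_rot: [3.141, 0.0, 1.573]
wrist_force: [-0.6, -0.6, 0.6]
width: 0.0494
```

Emit:
step_arm:
  increments: "0 0 0.15 0 0 0;0 0 0 0 0 0;0 0 0 0 0 0"

```text
time: 27.95
tool_pos: [0.6318, -0.1987, 0.0335]
ee_rot: [3.141, 0.001, 1.573]
wrist_force: [-1.9, 0.2, 4.7]
width: 0.0488
```

Emit:
step_arm:
  increments: "0 0 0 0 0 0;0 0 0 0 0 0;0 0 0 0 0 0;0 0 0 0 0 0;0 0 0 0 0 0"
  claw: -1

```text
time: 28.45
tool_pos: [0.6314, -0.1985, 0.0316]
ee_rot: [-3.141, -0.0, 1.573]
wrist_force: [-0.2, -0.3, -0.6]
width: 0.086
```

Emit:
step_arm:
  increments: "0 0 -4 0 0 0;0 0 -4 0 0 0;0 0 -4 0 0 0;0 0 -4 0 0 0;0 0 -4 0 0 0"

```text
time: 28.95
tool_pos: [0.6314, -0.1984, 0.2336]
ee_rot: [3.141, 0.0, 1.573]
wrist_force: [0.1, -0.2, -0.4]
width: 0.094
```

Emit:
step_arm:
  increments: "0 -4 0 0 0 0;0 -5 0 0 0 0;-2 -4 0 0 0 0;-3 -3 0 0 0 0;-3 -3 0 0 0 0"

```text
time: 29.45
tool_pos: [0.4404, -0.2792, 0.2324]
ee_rot: [3.141, 0.001, 1.574]
wrist_force: [-0.1, 0.6, 0.2]
width: 0.0942
```

Emit:
step_arm:
  increments: "-3 -3 0 0 0 0;-3 -2 0 0 0 0;-3 -1 0 0 0 0;-3 0 0 0 0 0;0 0 0 0 0 0"

```text
time: 29.95
tool_pos: [0.3809, -0.4019, 0.2311]
ee_rot: [-3.141, 0.0, 1.569]
wrist_force: [0.4, 0.4, 0.3]
width: 0.0941
```

```bash
python3 - <<'E'
from h import *
a=snapshot("top")[125:185,235:475,::-1]; b=snapshot("side")[85:285,215:405,::-1]
cv2.imwrite("pics/ft.png",cv2.resize(a,None,fx=3.3333,fy=3.3333,interpolation=cv2.INTER_CUBIC))
cv2.imwrite("pics/fs.png",cv2.resize(b,None,fx=3,fy=3,interpolation=cv2.INTER_CUBIC))
E
```

```text
(no output)
```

View pics/ft.png

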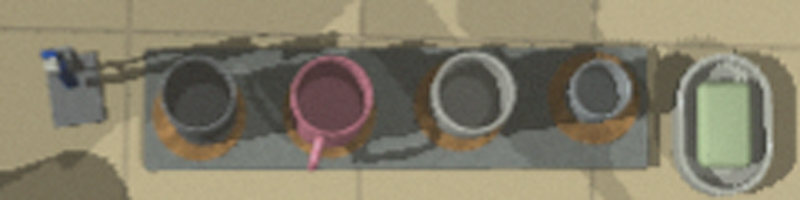

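View pics/fs.png

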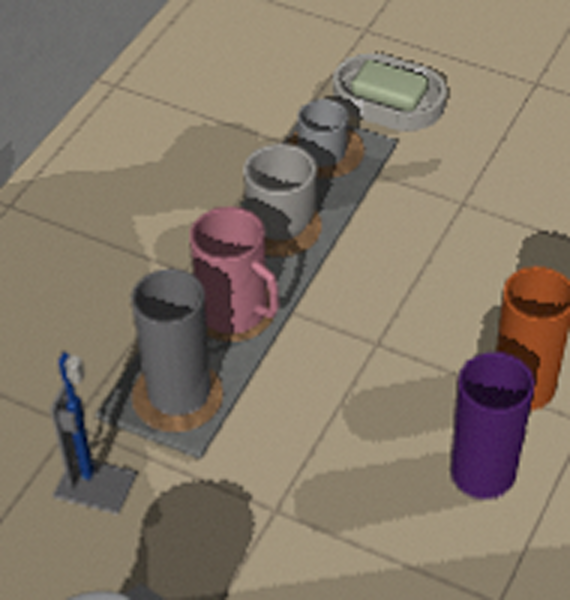

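The final views show all four upright on their coasters, in the right order from the clip. I'll work out the offsets from each coaster's centre.

```bash
python3 - <<'E'
from h import *
T,S=cam("top"),cam("side")
P=dict(tum=((199,97),(169,297),.138,(220,96),(147,364)),mug=((331,101),(228,237),.111,(376,93),(203,277)),cup=((473,95),(281,178),.085,(533,85),(250,196)),bk=((599,90),(324,119),.059,(693,77),(295,121)))
for n,(t,s,z,ct,cs) in P.items():
    rt=ray(T,(t[0]/3.3333-.35+235,t[1]/3.3333-.35+125)); rs=ray(S,(s[0]/3-.33+215,s[1]/3-.33+85))
    qt=ray(T,(ct[0]/4-.375+240,ct[1]/4-.375+135)); qs=ray(S,(cs[0]/3-.33+225,cs[1]/3-.33+95))
    print(n,"tri",tri([rt,rs])[0].round(4),"top d mm",((plane(rt,z)-plane(qt,.013))[:2]*1000).round(1),"side d",((plane(rs,z)-plane(qs,.013))[:2]*1000).round(1))
o=get_obs(); print(o["time"],o["wrist_force"])
E
```

```text
tum tri [0.607  0.1333 0.1363] top d mm [-3.1 -4.4] side d [-1.4 -3.6]
mug tri [0.6101 0.0299 0.1077] top d mm [-4.9  2.4] side d [-2.7  4.5]
cup tri [ 0.6214 -0.0875  0.0716] top d mm [-2.1 -2. ] side d [-6.2  6.5]
bk tri [ 0.6297 -0.1939  0.056 ] top d mm [-0.2  4.6] side d [-0.7  3.7]
30.05 [0.29824433 0.92349491 0.60755628]
```

```bash
python3 -c "
from bench import *
print(close_job())"
```

```text
the job is handed in; nothing more can be done
None
```

The job is handed in at about 30 s on the robot's clock. From the toothbrush clip outward stand the tumbler on coaster 1, the mug on 2, the cup on 3 and the beaker on 4. I lowered each one until the wrist felt contact before letting go.

- **Position:** in the final top and side pictures all four look upright on their coasters. The measured offsets from the coaster centres are at most about 6 mm, except one: the side view puts the cup 9 mm out. All are inside the 15 mm limit.
- **Disagreement:** for the cup, the top view says 3 mm off and the side view 9 mm. Its triangulated rim height is also low, at 72 mm against 85 mm expected. I put both down to reading the pixel by eye, because the wrist force showed contact at the expected height.
- **Other objects:** the gripper kept clear of the soap tray, jug and decoys. The soap tray looks unmoved in the pictures. The jug was not measured again.
- **Gripper:** it was open and well away from everything at hand-in.

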